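Feed a tin through the guarded labelling machine with the push stick

ROBOT

A 6-joint arm with a two-finger parallel gripper is mounted at the origin on the work surface. World frame = base frame: x ahead of the robot, y to its left, z up, the work surface at z = 0. Lengths are in mm, angles in rad, forces in N, time in s.
With the tool pointing down it reaches from about 375 to 925 mm from the base axis. Payload 5.7 kg.
Tool frame: the origin (TCP) lies where the fingers leave the gripper's body, on its centre line; the fingertips stand 80 mm ahead of it and the grasp point (between the pads) lies 61 mm ahead of it; z points along the fingers, y is the direction in which the jaws open and shut (so a half turn about z gives the same grasp; the last joint's range is limited). The gripper opens to 88 mm and grips with 3 to 60 N. Pads are 20 mm wide; open, the fingers measure 115 mm over their backs; the gripper's body (75 mm by 178 mm) begins 61 mm behind the grasp point.
Start: joints at [-1.356, 0.359, 1.51, -0, 1.272, -0.115], TCP at [194.298, -567.645, 302.623] pointing down, gripper open.
Joint ranges: [-2.97, 2.97], [-1.01, 2.36], [0.21, 2.38], [-0.96, 4.11], [0.2, 2.71], [-2.98, 2.98]. Speed limits (rad/s): [2.39, 2.39, 3.14, 3.14, 3.14, 3.14].

INTERFACE

Orientations are given as a unit quaternion [w, x, y, z].
In Python, from plant import readout, capture, arm gives the robot as it stands.
- The arm moves only by the tool step_arm, never from a script. Its argument "increments" is a list of rows, each a list of 6 numbers: the shift along the tool's x, y, z normalised to -1 to 1, where 1 is 0.03 m, then the turn, a rotation vector about the tool's x, y, z normalised to -1 to 1, where 1 is 0.1 rad. In form: [[x, y, z, ax, ay, az], ...]. A call has 1 to 8 rows; each row shifts and turns the pose as measured when the row begins, along the tool's axes as they then stand; what a row does not reach is not made up. A row lasts 1/10 s, in which the tool goes at most 50 mm and 8.59 degrees, less where a joint would pass 70% of its speed; a pose out of reach is approached as far as the arm can. A call with a number of a shift or a turn outside -1 to 1 is refused whole. A call with a gripper value outside its range is refused whole. "jaw" is the closure in counts, from 0 (fully open) to 255 (shut), set as the call begins (left out, the last holds). The fingers move at their own pace and stop on an object; the grip force is fixed at half the most. Time passes only in rows, so rows that do not move let the fingers close. It gives the time, the measured TCP pose, the force and the opening at its end, in the units of the state.
- readout.read_state(): the state, without advancing time (a new reading comes with each control period).
- capture(name): name is "side" or "top"; returns a dict with "image" (384x512x3 uint8, red, green, blue), "range_z" (384x512 float32, mm along the optical axis (not along the pixel's ray), 0 where there is no reading), "fx", "fy", "cx", "cy" (pixels), "k1" (the pictures are not rectified: a ray, as slopes to the right and down, at radius r is drawn at 1 + k1 r^2 times it, then the intrinsics apply), "xyz" and "orientation" of the camera in the world. Camera axes: x right, y down, z forward; pixel columns grow to the right and rows downward; lengths in mm; the calibration is good to about 2 mm. A picture is of the moment at which its call begins.
- arm.job_done(): hands the job in, once; it reports no verdict.
The state is a dict: "time_s": time; "joints": joint angles; "joint_vel": joint speeds; "tau": joint torques, N m; "ee_pos": TCP position; "orientation": TCP orientation; "force": force on the tool from outside, world axes, zero at the start; "wrist_torque": the same for the moment, N m; "grip_width": finger opening in mm.
Only numpy, scipy, OpenCV 4.12 (cv2) and the standard library are available. Lean on these libraries where they do the work, as an engineer would, in place of code of your own. Each camera call takes 0.05 s, during which the arm holds its last target. There are 200 camera calls.

TASK

Pick up the push stick by its red upright handle and use it to push the blue tin flat against the far fence of the labelling machine's infeed deck, then feed the tin along the fence, under the clear guard and out the other side, until the orange flap has dropped shut behind it. Then draw the stick out and lay it flat on the bench, off the machine. Only the stick may touch the tin - keep the gripper off it - and leave everything else on the bench where it is.

Things in the scene. Friction and masses are not known exactly. Their poses are not given: they have to be found in the camera images.
- tin: blue lidded tin, 80 (own x) x 120 (own y) x 32 high, about 0.25 kg, slides on the deck. Origin: centre of its underside. It starts askew on the infeed deck, its own +y roughly along the feed
- stick: push stick: flat yellow bar 250 long, 40 wide, 14 thick, with a red upright handle block on top. Own +x runs from the tail to the nose; origin on the underside below the handle's middle; the bar reaches from x=-60 (tail) to x=+190 (nose, flat end 40 wide). Handle: 20 thick (own y) x 36 long (own x), its top 95 above the underside; to be gripped across its 20 mm thickness. 0.28 kg, centre of mass 20 mm ahead of the handle's middle. It lies flat on the bench
- stick_grip (a point): middle of the handle's gripping height, 72 mm above the stick's underside
- machine: bench labelling machine, fixed. Origin on the bench (z=0) below the middle of the tunnel's mouth; feed runs along its own +y, own +x is the far side. Deck top 10 mm above the bench. Infeed deck: y -250 to 0, x -125 to +60. White motor housing x +56 to +156, y 60 to 280, 100 high, label roll on it up to 135 high
- fence (a point): point at the foot of the far fence's face, on the deck (machine x=+43, y=-120). The fence is straight along machine y from -250 to +310, 30 high above the deck, 12 thick
- mouth (a point): middle of the tunnel mouth, on the deck (machine x=0, y=0). Guard tunnel: machine y 0 to 100, inner walls at x=-43 and +43, opening 42 high, clear roof with its top 46 above the deck. A yellow flared lead-in stands at the near side of the mouth, y -25 to +5, x -65 to -42, 30 high
- exit (a point): point on the deck just outside the guard (machine x=0, y=105). From here the outfeed deck runs between rails at x=-43 and +43 to a 16 mm high stop at y=300
- flap (a joint): orange flap hung from the guard's roof just inside the exit, at machine y=88: 0 = hanging shut, grows to 1.5 rad as the passing tin swings it outwards; light (under 0.3 N) and falls shut by itself once the tin's rear face is past about machine y=108. Its lower edge hangs 22 mm above the deck, so the 14 mm bar passes below it
- turner: flat kitchen turner lying on the bench, black handle and steel blade, 255 long, 50 wide, 14 thick; a decoy that lies where the stick could lie. Origin under the middle of its black handle, own +x towards the blade
- jar: amber glass jar, red cap, 44 dia, 70 high; origin centre of underside
- cup: steel cup, 68 dia, 75 high; origin centre of underside
- canister: blue can, 70 dia, 110 high; origin centre of underside
- bowl: blue ceramic bowl, 100 dia, 45 high; origin centre of underside
- mould: small aluminium mould, 80 dia, 35 high; origin centre of underside
- carton: cardboard box 60 x 60 x 60 high; origin centre of underside
Mind the look-alikes: they are no part of the job. What is shaped like the tin but green or turquoise is not meant.

How it is judged (in metres and radians):
On the way, in this order (a step that is already met when the one before it is completed fails the run):
1. the stick has been picked up: its underside more than 8 mm above the bench (height (world z) of stick above 0.008 m), for 0.1 s.
2. the tin lies along the far fence (within 6 mm and 0.08 rad) while still wholly on the infeed deck (x of tin in the frame of machine above -0.003 m and angle between the y axis of tin and the y axis of machine, either way round below 0.08 rad and y of tin in the frame of machine below -0.058 m), for 0.1 s.
3. the tin, pushed by the stick, is out of the guard (rear face at least 8 mm beyond its end), the stick's nose in the tunnel behind it (y of tin in the frame of machine above 0.168 m and y of stick in the frame of machine above -0.12 m and z of stick in the frame of machine below 0.035 m and angle between the x axis of stick and the y axis of machine, either way round below 0.2 rad), for 0.05 s.
At the end, for the whole second after the job is handed in: The tin lies flat and at rest on the outfeed deck between the rails, within 0.1 rad of square, wholly past the flap (its centre 166 to 245 mm beyond the mouth); the flap hangs shut (under 0.12 rad); the stick lies flat (within 0.04 rad) on the bench itself, off the machine, at rest (y of tin in the frame of machine between 0.166 and 0.245 m and x of tin in the frame of machine between -0.008 and 0.008 m and z of tin in the frame of machine between 0.006 and 0.014 m and angle between the y axis of tin and the y axis of machine, either way round below 0.1 rad and angle between tin's own z axis and vertical below 0.05 rad and value of joint flap below 0.12 rad and height (world z) of stick below 0.005 m and angle between stick's own z axis and vertical below 0.04 rad and linear speed of each of tin, stick below 0.01 m/s); the robot touches nothing.
It fails at once if the gripper touches the tin (contact force between the fingers and tin above 0.3 N).
It fails at once if the arm touches the tin (contact force between the arm and tin above 0.3 N).
It fails at once if a bystander (turner, jar, cup, canister, bowl, mould, carton) is moved more than 20 mm (distance of any of turner, jar, cup, canister, bowl, mould, carton from where it was at the start of the episode above 0.02 m).
It also fails if it takes over 61 s, if anything falls off the work surface, if the arm or the gripper's body presses on something with over 40 N, if the wrist force passes 120 N, or if a joint passes its speed limit or range.

## Working session

There is one attempt and no reset: what is moved stays moved. The work goes in short steps, Python scripts to look and compute and a tool call to move; the robot and the scene stay as the last step left them, time stands still between calls to the robot, and variables do not carry over. Pictures are saved under pics/ and viewed, about 8 in all and at most 12, crops included, and the job is handed in when it is done.

Besides the shell and the picture viewer there is one more tool, called as name(argument=value, ...), one argument or row to a line, values as JSON. step_arm: Moves the arm, as the interface text tells. Scaled input: -1 to 1 covers 0.03 m each way for a shift and 0.1 rad each way for a turn. Its arguments: {"type":"object","properties":{"increments":{"type":"array"},"jaw":{"type":"number"}},"required":["increments"]}

```bash
mkdir -p pics; ls
cat > h.py <<'E'
import numpy as np, cv2
from plant import readout, capture, arm
from scipy.spatial.transform import Rotation as R
def cap(n):
    d=capture(n); w,x,y,z=d["orientation"]; d["R"]=R.from_quat([x,y,z,w]).as_matrix(); return d
def cloud(d):
    h,w=d["range_z"].shape; K=np.array([[d["fx"],0,d["cx"]],[0,d["fy"],d["cy"]],[0,0,1.]])
    u,v=np.meshgrid(np.arange(w),np.arange(h)); p=np.stack([u,v],-1).reshape(-1,1,2).astype(float)
    s=cv2.undistortPoints(p,K,np.array([d["k1"],0,0,0,0.])).reshape(h,w,2)
    Z=d["range_z"]; c=np.dstack([s*Z[...,None],Z]); P=c@d["R"].T+np.array(d["xyz"]); P[Z==0]=np.nan; return P
def save(n,img,s=1): cv2.imwrite(n,cv2.resize(img[...,::-1],None,fx=s,fy=s,interpolation=cv2.INTER_CUBIC))
E
python3 - <<'E'
from h import *
for n in("top","side"):
    d=cap(n); save(f"pics/{n}0.png",d["image"],1.5); P=cloud(d); np.savez(f"{n}0.npz",P=P,im=d["image"])
    print(n,d["xyz"],d["R"].round(2).tolist(),d["fx"],d["k1"])
print(readout.read_state())
E
```

```text
pics
top [ 401.06813321   23.9323196  1165.67083485] [[0.01, -1.0, 0.07], [-1.0, -0.01, -0.0], [0.01, -0.07, -1.0]] 357.2702574325083 -0.0619843879262652
side [ 301.11130744 1055.3035905   827.24336671] [[-0.99, -0.09, 0.13], [-0.16, 0.58, -0.8], [-0.01, -0.81, -0.59]] 388.33894390188084 -0.04594681145746455
{'time_s': 0.1, 'joints': array([-1.35610640e+00,  3.59409537e-01,  1.51131840e+00, -3.45232542e-05,
        1.27252723e+00, -1.15089097e-01]), 'joint_vel': array([-0.00061146, -0.00152746, -0.0026273 ,  0.00266036,  0.00071977,
       -0.00129201]), 'tau': array([-1.97074874e-04, -5.16355383e+01, -2.71405721e+01,  6.76230225e-02,
        2.76374747e-02, -2.04869252e-05]), 'ee_pos': array([ 194.18261273, -567.18019071,  301.9097253 ]), 'orientation': array([-8.29402792e-04,  9.86435322e-01,  1.64148302e-01, -5.78545032e-05]), 'force': array([ 0.12179639, -0.18562807,  1.17754587]), 'wrist_torque': array([0.00693981, 0.028888  , 0.00576098]), 'grip_width': 87.96808245093095}
```

View pics/top0.png

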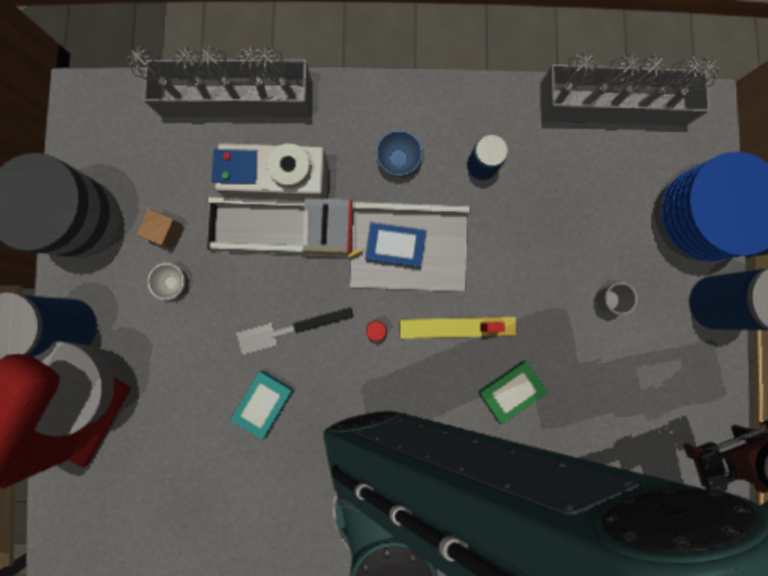

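View pics/side0.png

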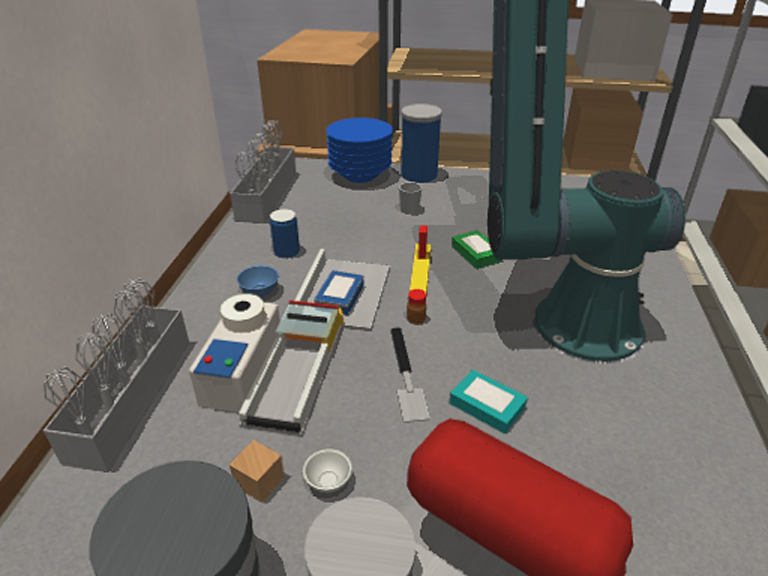

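The top view (1.5x) shows the blue tin at (395,245) on the infeed deck. The look-alikes are the green tin at (513,391) and the turquoise one at (262,405), both on the bench and both the wrong colour. The yellow stick spans (400..516, 328) with its red handle at (492,327), and its nose points left (world +y). The turner is at (300,330) and has a black handle, so it isn't meant. The jar's red cap is at (376,331), near the nose. Next I'll measure the poses.

```bash
cat >> h.py <<'E'
def rect(pts):
    (c,s,a)=cv2.minAreaRect(pts[:,:2].astype(np.float32)); b=cv2.boxPoints((c,s,a)); e=b[1]-b[0]; f=b[2]-b[1]
    if np.hypot(*f)>np.hypot(*e): e=f
    t=np.arctan2(e[1],e[0]); t=t if t>0 else t+np.pi
    return np.round(c,1),np.round(s,1),round(float(t),4)
def masks(P,im):
    hsv=cv2.cvtColor(im,cv2.COLOR_RGB2HSV); H,S,V=[hsv[...,i].astype(int) for i in range(3)]
    z=P[...,2]; x=P[...,0]; y=P[...,1]
    return dict(H=H,S=S,V=V,x=x,y=y,z=z,yel=(H>20)&(H<35)&(S>150)&(V>60),blue=(H>100)&(H<125)&(S>100),red=((H<6)|(H>174))&(S>150)&(V>50))
E
python3 - <<'E'
from h import *
f=np.load("top0.npz"); P,im=f["P"],f["im"]; m=masks(P,im); x,y,z=m["x"],m["y"],m["z"]
def px(u0,u1,v0,v1):
    a=np.zeros(z.shape,bool); a[int(v0/1.5):int(v1/1.5),int(u0/1.5):int(u1/1.5)]=1; return a
st=px(395,525,310,345)
q=P[st&m["yel"]&(z<30)]; print("stick",rect(q),np.median(q[:,2]),len(q))
q=P[st&m["red"]&(z>85)]; print("handle top",rect(q),np.median(q[:,2]),len(q))
t=px(355,435,215,275)
q=P[t&(z>33)&(z<55)]; print("tin top",rect(q),np.nanmedian(q[:,2]),len(q),q[:,:2].mean(0))
q=P[px(350,475,205,300)&(z>5)&(z<16)]; print("deck",rect(q),np.median(q[:,2]),len(q))
q=P[px(355,475,195,225)&(z>33)&(z<48)]; print("fence in",rect(q),np.median(q[:,2]),len(q))
q=P[px(205,305,190,215)&(z>28)&(z<48)]; print("fence out",rect(q),np.median(q[:,2]),len(q))
q=P[px(205,305,238,262)&(z>12)&(z<48)]; print("near rail",rect(q),np.median(q[:,2]),len(q))
q=P[px(300,360,195,262)&(z>50)&(z<62)]; print("roof",rect(q),np.median(q[:,2]),len(q))
q=P[px(335,375,235,270)&m["yel"]]; print("lead",q.round().tolist())
q=P[px(210,330,140,195)&(z>90)&(z<115)]; print("housing",rect(q),np.median(q[:,2]),len(q))
q=P[px(365,390,315,345)&m["red"]]; print("jar",q.mean(0))
E
```

```text
stick (array([ 390.2, -171.3]), array([ 35.9, 182.1]), 1.5795) 13.846491912127249 371
handle top (array([ 391.5, -204.5]), array([15. , 32.1]), 1.5797) 94.13596752314027 60
tin top (array([562.8,   7.2]), array([143.5,  81.6]), 1.4413) 41.894871600555234 970 [560.32409048  -3.29077572]
deck (array([541.3, -33.6]), array([253.4, 192.8]), 1.5543) 9.74667761970477 2905
fence in (array([626. , -37.8]), array([244.5,  46.2]), 1.5463) 39.14485139545627 319
fence out (array([644.3, 294.4]), array([204.7,  31.3]), 1.5609) 39.189915468939944 330
near rail (array([560.3, 296.1]), array([209.7,  37.8]), 1.5439) 38.108250285285976 384
roof (array([600.2, 144.2]), array([109.6, 115.4]), 3.1192) 55.681191182805605 985
lead [[547.0, 73.0, 39.0], [547.0, 69.0, 39.0], [548.0, 90.0, 10.0], [544.0, 82.0, 41.0], [544.0, 79.0, 38.0], [544.0, 76.0, 40.0], [544.0, 73.0, 37.0], [541.0, 92.0, 38.0], [541.0, 88.0, 40.0], [541.0, 85.0, 40.0], [541.0, 82.0, 40.0], [541.0, 79.0, 38.0], [537.0, 91.0, 40.0], [537.0, 88.0, 41.0], [537.0, 85.0, 44.0]]
housing (array([708., 260.]), array([226.1, 102.8]), 1.5393) 101.06513839371974 1739
jar [380.04187178  33.84673535  67.93079273]
```

Run:
```python
from h import *
f=np.load("top0.npz"); im=f["im"]; save("pics/crop.png",im[120:280,130:365],3.4)
```

```text
(no output)
```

View pics/crop.png

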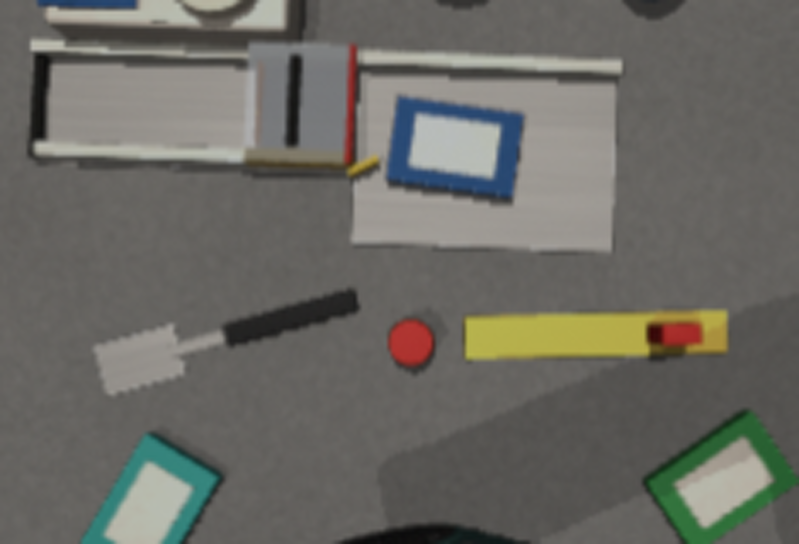

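The crop confirms both targets: the stick has a red upright handle at crop (675,334), and the tin is blue at (455,147). The jar is about 25 mm past the nose. Now I'll fit the machine and tin poses more tightly.

```bash
cat >> h.py <<'E'
def machine(P):
    x,y,z=P[...,0],P[...,1],P[...,2]
    k=(z>36)&(z<43)&(x>605)&(x<665)&(y>-160)&(y<400)&~((y>75)&(y<205))
    q=P[k][:,:2].astype(np.float32)
    for _ in range(4):
        vx,vy,x0,y0=cv2.fitLine(q,cv2.DIST_HUBER,0,.01,.01).ravel()
        if vy<0: vx,vy=-vx,-vy
        n=(q-[x0,y0])@[vy,-vx]; q=q[abs(n)<9]
    return np.array([vx,vy]),np.array([x0,y0]),q,n
E
python3 - <<'E'
from h import *
f=np.load("top0.npz"); P,im=f["P"],f["im"]; m=masks(P,im); z=m["z"]
d,c,q,n=machine(P); X=np.array([d[1],-d[0]]); print("feed dir",d,"yaw",np.arctan2(-d[0],d[1]),len(q),n.std(), "ends",((q-c)@d).min(),((q-c)@d).max())
# coords along/across, origin at fence centre c
A=(P[...,:2]-c)@d; B=(P[...,:2]-c)@X
def rng(k,v): v=v[k]; return np.percentile(v,[1,5,50,95,99]).round(1)
roof=(z>52)&(z<60)&(m["x"]>530)&(m["x"]<670)&(m["y"]>60)&(m["y"]<220); print("roof A",rng(roof,A),"B",rng(roof,B))
ho=(z>97)&(z<105)&(m["x"]>640)&(m["x"]<780); print("hous A",rng(ho,A),"B",rng(ho,B))
dk=(z>6)&(z<14)&(m["x"]<640)&(m["x"]>430)&(m["y"]<95)&(m["y"]>-190); print("deck A",rng(dk,A),"B",rng(dk,B))
nr=(z>36)&(z<43)&(B<-70)&(B>-110)&(m["y"]>210)&(m["y"]<400); print("nrail A",rng(nr,A),"B",rng(nr,B))
tn=(z>38)&(z<46)&(m["blue"]|(m["V"]>120))&(B<-12)&(m["y"]>-80)&(m["y"]<70)&(m["x"]>500)
print("tin",rect(P[tn]),P[tn][:,:2].mean(0)); tb=tn&m["blue"]
cs=cv2.connectedComponents(tb.astype(np.uint8))[1]; l=np.argmax(np.bincount(cs[cs>0])); print("tin blue",rect(P[cs==l]),(cs==l).sum())
print("c",c)
E
```

```text
feed dir [0.02851822 0.99959326] yaw -0.02852209 490 3.918315 ends -274.7016 282.0198
roof A [-24.  -17.4  20.8  69.5  72.9] B [-104.   -99.6  -48.1    2.2    6.9]
hous A [-314.9   37.1  168.3  248.8  496.8] B [  7.5  10.9  54.  102.7 106.3]
deck A [-274.6 -267.3 -181.7  -35.   -27.2] B [-172.8 -167.7 -100.7  -11.3   -5.9]
nrail A [ 95.3 101.7 184.8 263.1 271.4] B [-104.9 -104.3  -98.9  -93.4  -92.6]
tin (array([561.7,   2.4]), array([130.1,  78.8]), 1.4423) [560.60181972  -3.72885369]
tin blue (array([560.9,  -4.2]), array([116.8,  78.8]), 1.4423) 435
c [646.2209  114.76278]
```

step_arm(
  increments=[
    [0, 0, 0, 0, 0, -1],
    [0, 0, 0, 0, 0, -1],
    [0, 0, 0, 0, 0, -1],
    [0, 0, 0, 0, 0, -1],
    [0, 0, 0, 0, 0, -1],
    [0, 0, 0, 0, 0, -1],
    [0, 0, 0, 0, 0, -1],
    [0, 0, 0, 0, 0, -1],
  ],
  jaw=0,
)

```text
time_s: 0.9
ee_pos: [193.6, -564.7, 297.8]
orientation: [-0.005, 0.836, 0.548, 0.002]
force: [0.1, 0.5, -0.0]
grip_width: 87.6
```

```bash
cat > go.py <<'E'
# python3 go.py x y z yaw_of_tool_x : remaining shift in tool axes (mm and units), turn units
import sys; from h import *
s=readout.read_state(); w,a,b,c=s["orientation"]; T=R.from_quat([a,b,c,w]); M=T.as_matrix()
x,y,z,yaw=map(float,sys.argv[1:5]); G=np.array([[np.cos(yaw),np.sin(yaw),0],[np.sin(yaw),-np.cos(yaw),0],[0,0,-1]]).T
dw=np.array([x,y,z])-s["ee_pos"]; rv=R.from_matrix(M.T@G).as_rotvec()
print("t",s["time_s"],"pos",s["ee_pos"].round(1),"yaw",np.arctan2(M[1,0],M[0,0]).round(4),"w",round(s["grip_width"],1),"F",s["force"].round(1))
print("shift mm in tool",(M.T@dw).round(1),"in goal-frame units",(G.T@dw/30).round(2),"turn units",(rv*10).round(2))
E
python3 go.py 391 -204.5 200 1.5796
```

```text
t 0.9 pos [ 193.6 -564.7  297.8] yaw 1.1607 w 87.6 F [ 0.1  0.5 -0. ]
shift mm in tool [408.2  38.  101. ] in goal-frame units [11.95  6.68  3.26] turn units [-0.04 -0.09 -4.19]
```

step_arm(
  increments=[
    [0.9, 0, 0, 0, 0, -1],
    [0.9, 0, 0, 0, 0, -1],
    [0.9, 0, 0.2, 0, 0, -1],
    [0.9, 0, 0.2, 0, 0, -1],
    [0.8, 0.7, 0.2, 0, 0, -0.2],
    [0.8, 0.7, 0.2, 0, 0, 0],
    [0.8, 0.7, 0.2, 0, 0, 0],
    [0.8, 0.7, 0.2, 0, 0, 0],
  ],
)

```text
time_s: 1.7
ee_pos: [302.5, -357.7, 260.2]
orientation: [-0.005, 0.698, 0.716, 0.003]
force: [0.9, 0.2, -0.3]
grip_width: 87.8
```

```bash
python3 go.py 391 -204.5 200 1.5796
```

```text
t 1.7 pos [ 302.5 -357.7  260.2] yaw 1.5954 w 87.8 F [ 0.9  0.2 -0.3]
shift mm in tool [150.2  92.5  61.6] in goal-frame units [5.08 3.   2.01] turn units [-0.03 -0.11  0.16]
```

step_arm(
  increments=[
    [0.9, 0.5, 0.3, 0, -0.1, 0.1],
    [0.9, 0.5, 0.3, 0, 0, 0],
    [0.8, 0.5, 0.3, 0, 0, 0],
    [0.7, 0.5, 0.3, 0, 0, 0],
    [0.7, 0.4, 0.3, 0, 0, 0],
    [0.5, 0.4, 0.2, 0, 0, 0],
    [0.4, 0.2, 0.2, 0, 0, 0],
    [0, 0, 0, 0, 0, 0],
  ],
)

```text
time_s: 2.5
ee_pos: [392.6, -198.2, 199.3]
orientation: [-0.004, 0.701, 0.714, -0.001]
force: [-0.8, 0.1, -1.4]
grip_width: 87.7
```

```bash
python3 go.py 391 -204.5 133 1.5796
```

```text
t 2.5 pos [ 392.6 -198.2  199.3] yaw 1.589 w 87.7 F [-0.8  0.1 -1.4]
shift mm in tool [-6.6 -1.3 66.2] in goal-frame units [-0.21 -0.06  2.21] turn units [-0.06 -0.04  0.09]
```

step_arm(
  increments=[
    [-0.2, 0, 0.4, -0.1, 0, 0.1],
    [0, 0, 0.4, 0, 0, 0],
    [0, 0, 0.4, 0, 0, 0],
    [0, 0, 0.4, 0, 0, 0],
    [0, 0, 0.4, 0, 0, 0],
    [0, 0, 0.2, 0, 0, 0],
    [0, 0, 0, 0, 0, 0],
  ],
)

```text
time_s: 3.2
ee_pos: [392.6, -208.3, 132.5]
orientation: [0.002, 0.704, 0.71, 0.002]
force: [-0.2, 0.5, -0.6]
grip_width: 88.1
```

```bash
python3 go.py 391 -204.5 133 1.5796
python3 - <<'E'
from h import *
d=cap("side"); P=cloud(d); m=masks(P,d["image"])
k=m["red"]&(m["z"]>40)&(abs(m["x"]-391)<40)&(abs(m["y"]+204)<60); print(k.sum(), P[k].mean(0) if k.any() else 0)
save("pics/s1.png",d["image"][130:250,220:340],5)
E
```

```text
t 3.2 pos [ 392.6 -208.3  132.5] yaw 1.5798 w 88.1 F [-0.2  0.5 -0.6]
shift mm in tool [ 3.9 -1.6 -0.5] in goal-frame units [ 0.13 -0.05 -0.02] turn units [ 0.05 -0.01  0.  ]
67 [ 388.93787872 -190.85965021   76.1059278 ]
```

View pics/s1.png

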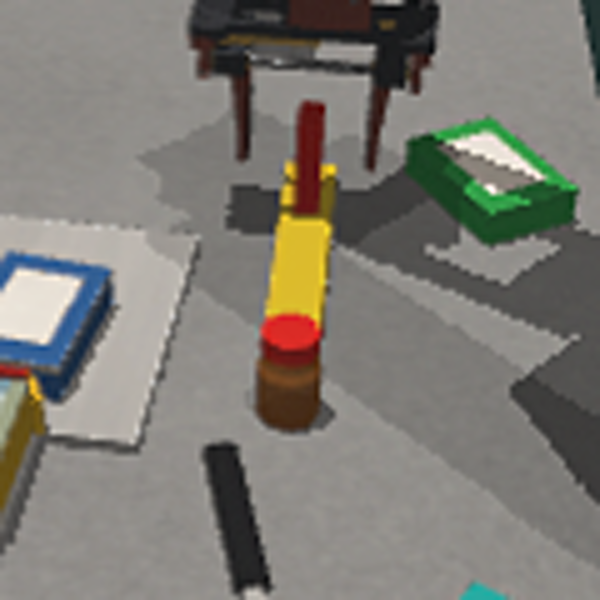

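The red handle at crop (310,155) is centred between the open fingers at (242,110) and (378,120), so I'll close the jaws.

step_arm(
  increments=[
    [0.1, 0, 0, 0, 0, 0],
    [0, 0, 0, 0, 0, 0],
    [0, 0, 0, 0, 0, 0],
    [0, 0, 0, 0, 0, 0],
    [0, 0, 0, 0, 0, 0],
    [0, 0, 0, 0, 0, 0],
    [0, 0, 0, 0, 0, 0],
  ],
  jaw=255,
)

```text
time_s: 3.95
ee_pos: [393.8, -206.1, 134.9]
orientation: [0.004, 0.704, 0.71, 0.003]
force: [0.7, 0.2, 0.4]
grip_width: 35.1
```

```bash
python3 go.py 391 -204.5 133 1.5796
```

```text
t 3.95 pos [ 393.8 -206.1  134.9] yaw 1.5801 w 35.1 F [0.7 0.2 0.4]
shift mm in tool [ 1.6 -2.8  1.9] in goal-frame units [ 0.05 -0.09  0.06] turn units [0.09 0.02 0.  ]
```

step_arm(
  increments=[
    [0, -0.1, 0, 0, 0, 0],
    [0, 0, 0, 0, 0, 0],
    [0, 0, 0, 0, 0, 0],
    [0, 0, 0, 0, 0, 0],
    [0, 0, 0, 0, 0, 0],
    [0, 0, 0, 0, 0, 0],
  ],
)

```text
time_s: 4.55
ee_pos: [390.5, -206.1, 134.9]
orientation: [0.004, 0.704, 0.71, 0.003]
force: [0.4, 0.1, 0.6]
grip_width: 19.6
```

```bash
python3 go.py 391 -204.5 133 1.5796
```

```text
t 4.55 pos [ 390.5 -206.1  134.9] yaw 1.58 w 19.6 F [0.4 0.1 0.6]
shift mm in tool [1.6 0.5 1.9] in goal-frame units [0.05 0.02 0.06] turn units [0.09 0.02 0.  ]
```

step_arm(
  increments=[
    [0, 0, -0.3, 0, 0, 0],
    [0, 0, -0.4, 0, 0, 0],
    [0, 0, -0.3, 0, 0, 0],
    [0, 0.4, 0, 0, 0, 0],
    [0, 0.7, 0, 0, 0, 0],
    [0, 0.7, 0, 0, 0, 0],
    [0, 0.6, 0, 0, 0, 0],
    [0, 0, 0, 0, 0, 0],
  ],
)

```text
time_s: 5.35
ee_pos: [466.6, -204.8, 167.2]
orientation: [0.004, 0.704, 0.71, 0.003]
force: [0.3, -1.0, -2.7]
grip_width: 20.0
```

```bash
cat > mgo.py <<'E'
# machine-frame goal xm ym z(underside): remaining, tool along feed
import sys,os; from h import *
MO=np.array([596.5,90.2]); d=np.array([.0285,.9996]); X=np.array([.9996,-.0285])
xm,ym,zu=map(float,sys.argv[1:4]); w=MO+xm*X+(ym-1.5)*d
s=readout.read_state(); r=s["ee_pos"][:2]-MO; print("now machine x,y",(r@X).round(1),(r@d+1.5).round(1),"under z",(s["ee_pos"][2]-134.9).round(1))
os.system(f"python3 go.py {w[0]} {w[1]} {zu+134.9} 1.5423")
E
python3 mgo.py -115 -228 28
```

```text
t 5.35 pos [ 466.6 -204.8  167.2] yaw 1.5783 w 20.0 F [ 0.3 -1.  -2.7]
shift mm in tool [68.8  8.9  4.3] in goal-frame units [2.3  0.21 0.14] turn units [0.09 0.01 0.36]
now machine x,y -121.4 -297.0 under z 32.3
```

step_arm(
  increments=[
    [0.3, 0, 0, 0, 0, 0.2],
    [0.5, 0.1, 0, 0, 0, 0.1],
    [0.6, 0.1, 0, 0, 0, 0],
    [0.5, 0, 0, 0, 0, 0],
    [0.3, 0, 0.2, 0, 0, 0],
    [0, 0, 0.2, 0, 0, 0],
    [0, 0, 0.1, 0, 0, 0],
    [0, 0, 0, 0, 0, 0],
  ],
)

```text
time_s: 6.15
ee_pos: [472.7, -135.9, 149.1]
orientation: [0.002, 0.715, 0.699, 0.002]
force: [-0.3, -0.8, -2.7]
grip_width: 20.0
```

```bash
python3 mgo.py -115 -228 14
python3 - <<'E'
from h import *
for n in("top","side"):
    d=cap(n); P=cloud(d); m=masks(P,d["image"]); np.savez(n+"1.npz",P=P,im=d["image"])
    k=m["yel"]&(m["z"]<40)&(m["z"]>12)&(m["x"]>430)&(m["x"]<520)&(m["y"]<75)&(m["y"]>-260)
    q=P[k]; print(n,rect(q),np.percentile(q[:,1],[1,99]),len(q))
    for a,b in((-30,0),(0,30),(30,60)):
        s=q[(q[:,1]>a)&(q[:,1]<b)]; print(a,len(s),np.median(s,0).round(1) if len(s) else 0)
    if n=="side": save("pics/s2.png",d["image"][110:290,160:400],3)
E
```

```text
t 6.15 pos [ 472.7 -135.9  149.1] yaw 1.5488 w 20.0 F [-0.3 -0.8 -2.7]
shift mm in tool [0.  2.3 0.2] in goal-frame units [0.   0.08 0.01] turn units [0.05 0.   0.07]
now machine x,y -117.3 -228.1 under z 14.2
top (array([471.9, -70.4]), array([35.6, 80.1]), 1.576) [-109.24978065  -36.87993582] 232
-30 0 0
0 0 0
30 0 0
side (array([474.1, -65.2]), array([249.5,  40. ]), 1.5568) [-185.26116803   56.43857126] 414
-30 60 [474.4 -14.9  29.5]
0 64 [473.8  16.2  29.7]
30 84 [475.8  49.9  28.2]
```

View pics/s2.png

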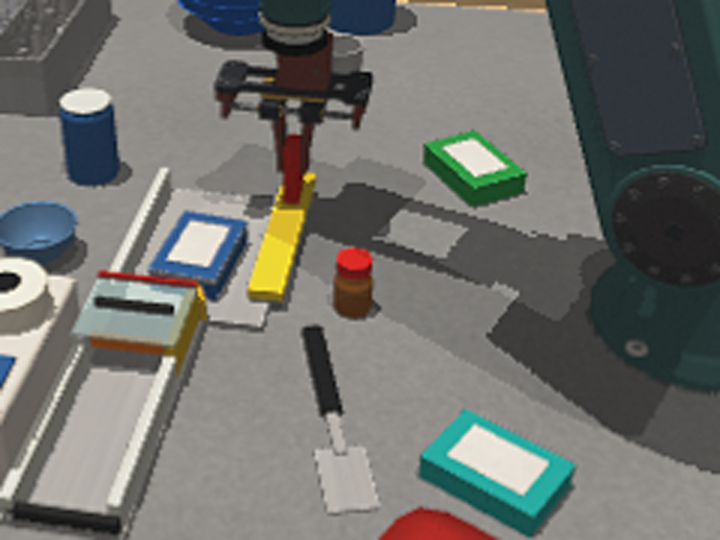

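The side view shows the stick level in the jaws, its nose at crop (265,295) just short of the lead-in at (195,300) and the tin to its left. Now the sideways push with the long edge of the bar.

step_arm(
  increments=[
    [0, 0.3, 0, 0, 0, 0.1],
    [0, 0.3, 0, 0, 0, 0],
    [0, 0.3, 0, 0, 0, 0],
    [0, 0.3, 0, 0, 0, 0],
    [0, 0.3, 0, 0, 0, 0],
  ],
)

```text
time_s: 6.75
ee_pos: [520.7, -139.0, 150.0]
orientation: [0.002, 0.719, 0.695, 0.001]
force: [-1.4, 0.1, -1.6]
grip_width: 20.1
```

```bash
python3 mgo.py -57 -229 14
```

```text
t 6.75 pos [ 520.7 -139.   150. ] yaw 1.5363 w 20.1 F [-1.4  0.1 -1.6]
shift mm in tool [ 0.8 12.3  1.1] in goal-frame units [0.03 0.41 0.04] turn units [ 0.04  0.01 -0.06]
now machine x,y -69.3 -229.8 under z 15.1
```

step_arm(
  increments=[
    [0, 0.15, 0, 0, 0, 0],
    [0, 0.15, 0, 0, 0, 0],
    [0, 0.1, 0, 0, 0, 0],
    [0, 0.05, 0, 0, 0, 0],
  ],
)

```text
time_s: 7.15
ee_pos: [535.8, -139.2, 149.7]
orientation: [0.001, 0.719, 0.696, 0.001]
force: [-3.4, -0.4, -0.3]
grip_width: 20.0
```

```bash
python3 mgo.py -57 -229 14
```

```text
t 7.15 pos [ 535.8 -139.2  149.7] yaw 1.5383 w 20.0 F [-3.4 -0.4 -0.3]
shift mm in tool [ 0.5 -2.9  0.8] in goal-frame units [ 0.02 -0.1   0.03] turn units [ 0.02  0.01 -0.04]
now machine x,y -54.1 -229.5 under z 14.8
```

step_arm(
  increments=[
    [0, 0.1, 0, 0, 0, 0],
    [0, 0, 0, 0, 0, 0],
  ],
)

```text
time_s: 7.35
ee_pos: [536.3, -139.0, 149.2]
orientation: [-0.001, 0.718, 0.696, -0.001]
force: [-0.9, -0.8, -2.9]
grip_width: 19.7
```

```bash
python3 mgo.py -57 -229 14
cat > tin.py <<'E'
from h import *
MO=np.array([596.5,90.2]); d=np.array([.0285,.9996]); X=np.array([.9996,-.0285])
for n in("top","side"):
    c=cap(n); P=cloud(c); m=masks(P,c["image"]); r=P[...,:2]-MO; a=r@d; b=r@X
    k=(m["z"]>36)&(m["z"]<48)&(m["blue"]|((m["V"]>100)&(m["S"]<60)))&(b>-90)&(b<41)&(a>-240)&(a<-5)
    lab=cv2.connectedComponents((k).astype(np.uint8))[1]; l=np.argmax(np.bincount(lab[lab>0])); k=lab==l
    q=np.c_[b[k],a[k]]; print(n,rect(q),len(q),"x",np.percentile(q[:,0],[2,98]).round(1),"y",np.percentile(q[:,1],[2,98]).round(1))
    np.savez(n+"2.npz",P=P,im=c["image"])
save("pics/s3.png",c["image"][110:290,160:400],3)
E
python3 tin.py
```

```text
t 7.35 pos [ 536.3 -139.   149.2] yaw 1.5397 w 19.7 F [-0.9 -0.8 -2.9]
shift mm in tool [ 0.3 -3.3  0.3] in goal-frame units [ 0.01 -0.11  0.01] turn units [-0.04  0.   -0.03]
now machine x,y -53.7 -229.3 under z 14.3
top (array([  2.5, -91.5]), array([ 77.4, 118.4]), 1.6011) 857 x [-33.7  39.5] y [-148.3  -35. ]
side (array([  2.9, -91.9]), array([124.9,  76.4]), 1.5537) 437 x [-33.9  39.9] y [-146.6  -32.3]
```

View pics/s3.png

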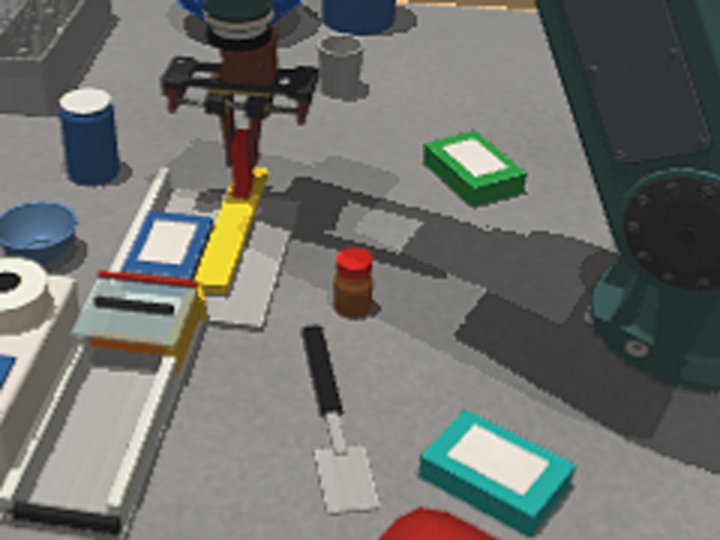

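The tin now lies flat along the fence at crop (170,243), at x≈+2.7 and y≈-92 in the machine frame. I'll back off and move the stick behind it.

step_arm(
  increments=[
    [0, -0.3, 0, 0, 0, 0],
    [-0.3, -0.1, 0, 0, 0, 0],
    [-0.8, 0, 0, 0, 0, 0],
    [-0.9, 0, 0, 0, 0, 0],
    [-0.9, 0, 0, 0, 0, 0],
    [-0.9, 0, 0, 0, 0, 0],
    [-0.4, 0, 0, 0, 0, 0],
    [0, 0, 0, 0, 0, 0],
  ],
)

```text
time_s: 8.25
ee_pos: [522.4, -273.1, 151.6]
orientation: [0.006, 0.719, 0.695, 0.002]
force: [0.3, 0.8, -2.5]
grip_width: 19.8
```

```bash
python3 mgo.py 3 -364 13
```

```text
t 8.25 pos [ 522.4 -273.1  151.6] yaw 1.536 w 19.8 F [ 0.3  0.8 -2.5]
shift mm in tool [ 0.2 66.6  4.5] in goal-frame units [-0.01  2.22  0.12] turn units [ 0.11  0.05 -0.06]
now machine x,y -63.7 -363.7 under z 16.7
```

step_arm(
  increments=[
    [0, 0.3, 0.05, 0.1, 0, -0.1],
    [0, 0.5, 0, 0, 0, 0],
    [0, 0.6, 0, 0, 0, 0],
    [0, 0.5, 0, 0, 0, 0],
    [0, 0.3, 0, 0, 0, 0],
    [0, 0, 0, 0, 0, 0],
  ],
)

```text
time_s: 8.85
ee_pos: [592.5, -268.0, 149.2]
orientation: [-0.0, 0.714, 0.7, -0.001]
force: [-0.1, 0.2, -1.9]
grip_width: 19.9
```

```bash
python3 mgo.py 3 -364 13
python3 - <<'E'
from h import *
MO=np.array([596.5,90.2]); d=np.array([.0285,.9996]); X=np.array([.9996,-.0285])
for n in("top","side"):
    c=cap(n); P=cloud(c); m=masks(P,c["image"]); r=P[...,:2]-MO; a=r@d; b=r@X
    k=m["yel"]&(m["z"]<40)&(m["z"]>12)&(a<-100)&(a>-450)&(abs(b)<60)
    q=np.c_[b[k],a[k],m["z"][k]]; 
    if len(q)>10: print(n,rect(q),len(q),np.percentile(q,[2,50,98],axis=0).round(1).tolist())
    if len(q)>10:
        for lo in(-320,-260,-220): s=q[(q[:,1]>lo)&(q[:,1]<lo+45)]; print(lo,len(s),np.median(s,0).round(1) if len(s) else 0)
E
```

```text
t 8.85 pos [ 592.5 -268.   149.2] yaw 1.5502 w 19.9 F [-0.1  0.2 -1.9]
shift mm in tool [-7.3 -3.3  1.3] in goal-frame units [-0.24 -0.11  0.04] turn units [-0.02  0.01  0.08]
now machine x,y 6.2 -356.7 under z 14.3
top (array([   2.1, -289.1]), array([ 36.9, 127.9]), 1.6107) 272 [[-15.3, -349.0, 23.5], [1.7, -303.7, 27.6], [22.0, -232.3, 32.0]]
-320 136 [   3.7 -299.9   27.8]
-260 28 [ -11.8 -239.3   27.4]
-220 0 0
side (array([   4.1, -290.9]), array([ 41.1, 247. ]), 1.5824) 307 [[-16.6, -405.5, 19.1], [-1.0, -265.8, 29.2], [21.9, -175.7, 33.0]]
-320 65 [   1.7 -297.8   29.5]
-260 70 [  -0.4 -234.8   29.1]
-220 78 [  -0.4 -197.2   29.4]
```

step_arm(
  increments=[
    [0.1, -0.1, 0.05, 0, 0, 0.1],
    [0.3, 0, 0, 0, 0, 0],
    [0.4, 0, 0, 0, 0, 0],
    [0.5, 0, 0, 0, 0, 0],
    [0.5, 0, 0, 0, 0, 0],
    [0.5, 0, 0, 0, 0, 0],
  ],
)

```text
time_s: 9.55
ee_pos: [587.1, -195.2, 147.6]
orientation: [-0.001, 0.719, 0.695, -0.002]
force: [-0.3, -0.2, -3.5]
grip_width: 19.9
```

```bash
python3 mgo.py 3 -55 13
```

```text
t 9.55 pos [ 587.1 -195.2  147.6] yaw 1.5364 w 19.9 F [-0.3 -0.2 -3.5]
shift mm in tool [229.1   2.9  -0.8] in goal-frame units [ 7.64  0.14 -0.01] turn units [-0.05  0.02 -0.06]
now machine x,y -1.3 -284.1 under z 12.7
```

step_arm(
  increments=[
    [0.4, 0.1, 0, 0, 0, -0.05],
    [0.4, 0, 0, 0, 0, 0],
    [0.4, 0, 0, 0, 0, 0],
    [0.4, 0, 0, 0, 0, 0],
    [0.4, 0, 0, 0, 0, 0],
    [0.4, 0, 0, 0, 0, 0],
  ],
)

```text
time_s: 10.15
ee_pos: [592.0, -116.1, 147.8]
orientation: [-0.001, 0.716, 0.698, -0.003]
force: [-1.1, -4.2, -0.6]
grip_width: 20.0
```

```bash
python3 mgo.py 3 -55 13
python3 - <<'E'
from h import *
d=cap("side"); save("pics/s4.png",d["image"][110:290,100:340],3)
E
```

```text
t 10.15 pos [ 592.  -116.1  147.8] yaw 1.5451 w 20.0 F [-1.1 -4.2 -0.6]
shift mm in tool [149.8   2.   -0.6] in goal-frame units [ 4.99  0.05 -0.  ] turn units [-0.06  0.03  0.03]
now machine x,y 1.4 -204.8 under z 12.9
```

View pics/s4.png

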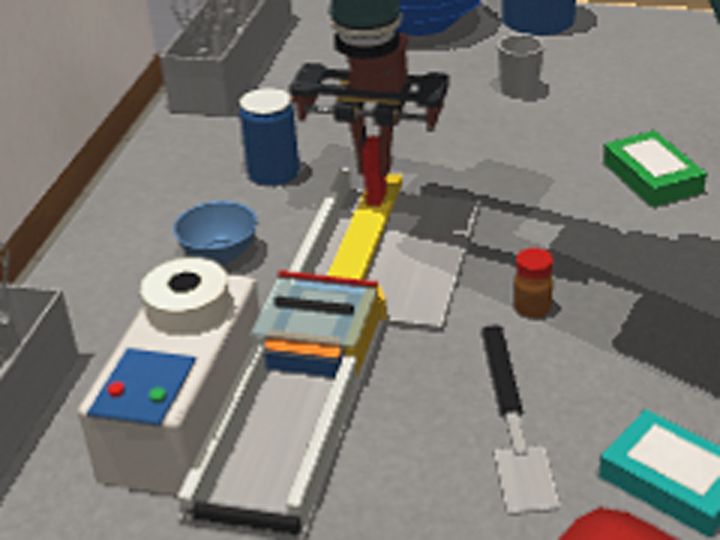

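The tin is inside the tunnel and lifting the orange flap at crop (302,348). The stick is straight behind it, so I'll keep feeding.

step_arm(
  increments=[
    [0.4, 0.05, 0, 0, 0, 0],
    [0.4, 0, 0, 0, 0, 0],
    [0.4, 0, 0, 0, 0, 0],
    [0.4, 0, 0, 0, 0, 0],
    [0.4, 0, 0, 0, 0, 0],
    [0.3, 0, 0, 0, 0, 0],
  ],
)

```text
time_s: 10.8
ee_pos: [595.0, -40.9, 147.5]
orientation: [-0.002, 0.716, 0.698, -0.003]
force: [-0.3, -3.7, -0.9]
grip_width: 19.8
```

```bash
python3 mgo.py 2 -60 13
```

```text
t 10.8 pos [595.  -40.9 147.5] yaw 1.5446 w 19.8 F [-0.3 -3.7 -0.9]
shift mm in tool [69.6 -0.1 -0.5] in goal-frame units [ 2.32 -0.01 -0.01] turn units [-0.07  0.02  0.02]
now machine x,y 2.2 -129.6 under z 12.6
```

step_arm(
  increments=[
    [0.4, 0, 0, 0, 0, 0],
    [0.4, 0, 0, 0, 0, 0],
    [0.4, 0, 0, 0, 0, 0],
    [0.3, 0, 0, 0, 0, 0],
    [0.2, 0, 0, 0, 0, 0],
    [0.1, 0, 0, 0, 0, 0],
    [0.1, 0, 0, 0, 0, 0],
  ],
)

```text
time_s: 11.5
ee_pos: [596.7, 23.0, 147.3]
orientation: [-0.002, 0.716, 0.698, -0.003]
force: [-0.5, -2.3, -1.6]
grip_width: 20.1
```

```bash
python3 mgo.py 2 -55 13
cat > tin2.py <<'E'
from h import *
MO=np.array([596.5,90.2]); d=np.array([.0285,.9996]); X=np.array([.9996,-.0285])
for n in("top","side"):
    c=cap(n); P=cloud(c); m=masks(P,c["image"]); r=P[...,:2]-MO; a=r@d; b=r@X
    k=(m["z"]>36)&(m["z"]<48)&m["blue"]&(abs(b)<42)&(a>90)&(a<310)
    lab=cv2.connectedComponents((k).astype(np.uint8))[1]; l=np.argmax(np.bincount(lab[lab>0])); k=lab==l
    q=np.c_[b[k],a[k]]; print(n,rect(q),len(q),"x",np.percentile(q[:,0],[1,99]).round(1),"y",np.percentile(q[:,1],[1,99]).round(1))
save("pics/s5.png",c["image"][110:290,100:340],3)
E
python3 tin2.py
```

```text
t 11.5 pos [596.7  23.  147.3] yaw 1.5454 w 20.1 F [-0.5 -2.3 -1.6]
shift mm in tool [10.7 -0.  -0.6] in goal-frame units [ 0.36 -0.   -0.02] turn units [-0.07  0.01  0.03]
now machine x,y 2.1 -65.7 under z 12.4
top (array([  2. , 182.6]), array([ 77.9, 120.1]), 1.5727) 439 x [-36.6  40.7] y [123.4 240.3]
side (array([  3.5, 184.8]), array([ 76.7, 122.9]), 1.5808) 376 x [-34.5  41.4] y [125.  243.7]
```

step_arm(
  increments=[
    [0.1, 0, 0, 0, 0, 0],
    [0.1, 0, 0, 0, 0, 0],
    [0.1, 0, 0, 0, 0, 0],
    [0, 0, 0, 0, 0, 0],
    [-0.2, 0, 0, 0, 0, 0],
    [-0.5, 0, 0, 0, 0, 0],
    [-0.6, 0, 0, 0, 0, 0],
    [-0.6, 0, 0, 0, 0, 0],
  ],
)

```text
time_s: 12.4
ee_pos: [595.0, -26.3, 146.8]
orientation: [-0.003, 0.715, 0.699, -0.002]
force: [0.5, -0.4, -3.3]
grip_width: 19.6
```

```bash
python3 mgo.py 2 -375 13
```

```text
t 12.4 pos [595.  -26.3 146.8] yaw 1.547 w 19.6 F [ 0.5 -0.4 -3.3]
shift mm in tool [-260.    -1.1   -1.2] in goal-frame units [-8.67  0.01 -0.04] turn units [-0.07 -0.01  0.05]
now machine x,y 1.8 -115.0 under z 11.9
```

step_arm(
  increments=[
    [-0.6, 0, -0.03, 0, 0, 0.05],
    [-0.7, 0, 0, 0, 0, 0],
    [-0.7, 0, 0, 0, 0, 0],
    [-0.8, 0, -0.05, 0, 0, 0],
    [-0.9, 0, -0.05, 0, 0, 0],
    [-0.9, 0, -0.1, 0, 0, 0],
    [-0.9, 0, -0.2, 0, 0, 0],
    [-0.8, 0, -0.2, 0, 0, 0],
  ],
)

```text
time_s: 13.2
ee_pos: [585.9, -230.5, 164.5]
orientation: [-0.004, 0.718, 0.696, -0.003]
force: [0.6, 0.2, -2.2]
grip_width: 20.0
```

```bash
python3 mgo.py 2 -355 13; python3 tin2.py;python3 go.py 391 -204.5 165 1.5796
```

```text
t 13.2 pos [ 585.9 -230.5  164.5] yaw 1.5385 w 20.0 F [ 0.6  0.2 -2.2]
shift mm in tool [-35.6   3.8  16.6] in goal-frame units [-1.19  0.12  0.55] turn units [-0.09 -0.01 -0.04]
now machine x,y -1.5 -319.4 under z 29.6
top (array([  1.8, 190.6]), array([ 78.3, 117.5]), 1.575) 439 x [-36.7  40.4] y [132.2 248.4]
side (array([  3.3, 192.4]), array([122.5,  76.5]), 1.5704) 379 x [-34.6  41.1] y [134.4 251.1]
t 13.3 pos [ 586.8 -232.9  165.4] yaw 1.536 w 19.8 F [-0.   0.5 -2.6]
shift mm in tool [  21.6 -196.7    1.7] in goal-frame units [ 1.   -6.52  0.01] turn units [-0.06  0.01 -0.44]
```

View pics/s5.png

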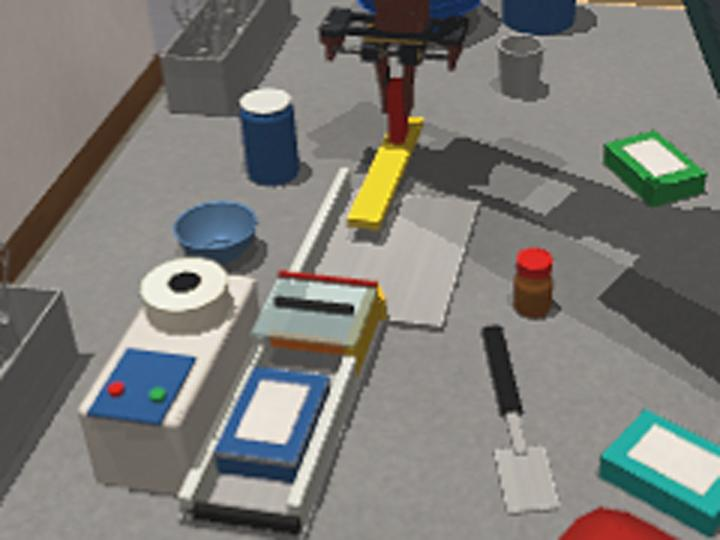

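The tin is out at y≈191 and square between the rails. The orange flap hangs shut behind it at crop (308,345), and the stick is clear of the tunnel. Next I'll lay the stick back on its original free spot.

step_arm(
  increments=[
    [0, -0.5, 0, 0, 0, 0],
    [0, -0.9, 0, 0, 0, 0],
    [0, -0.9, 0, 0, 0, 0],
    [0, -0.9, 0, 0, 0, 0],
    [0, -0.9, 0, 0, 0, 0],
    [0, -0.9, 0, 0, 0, 0],
    [0, -0.8, 0, 0, 0, -0.2],
    [0, -0.3, 0, 0, 0, -0.2],
  ],
)

```text
time_s: 14.1
ee_pos: [395.8, -227.0, 164.8]
orientation: [-0.002, 0.706, 0.708, -0.001]
force: [0.1, 0.8, -2.7]
grip_width: 20.1
```

```bash
python3 go.py 391 -214 135 1.5796
```

```text
t 14.1 pos [ 395.8 -227.   164.8] yaw 1.5736 w 20.1 F [ 0.1  0.8 -2.7]
shift mm in tool [13.  -4.7 29.8] in goal-frame units [ 0.44 -0.16  0.99] turn units [-0.05 -0.02 -0.06]
```

step_arm(
  increments=[
    [0.2, 0, 0.2, 0, 0, 0],
    [0, 0, 0.2, 0, 0, 0],
    [0, 0, 0.2, 0, 0, 0],
    [0, 0, 0.15, 0, 0, 0],
    [0, 0, 0.1, 0, 0, 0],
    [0, 0, 0.05, 0, 0, 0],
  ],
)

```text
time_s: 14.7
ee_pos: [396.4, -220.5, 135.2]
orientation: [-0.002, 0.707, 0.707, -0.001]
force: [-0.1, 0.2, -2.1]
grip_width: 19.4
```

```bash
python3 go.py 391 -214 135 1.5796
python3 - <<'E'
from h import *
c=cap("side"); P=cloud(c); m=masks(P,c["image"])
q=P[m["yel"]&(m["z"]<40)&(m["x"]>340)&(m["x"]<440)&(m["y"]<10)&(m["y"]>-300)]
for a in(-150,-110,-70): s=q[(q[:,1]>a)&(q[:,1]<a+40)]; print(a,len(s),np.median(s,0).round(1) if len(s) else 0)
E
```

```text
t 14.7 pos [ 396.4 -220.5  135.2] yaw 1.5717 w 19.4 F [-0.1  0.2 -2.1]
shift mm in tool [ 6.5 -5.4  0.3] in goal-frame units [ 0.22 -0.18  0.01] turn units [-0.03 -0.02 -0.08]
-150 69 [ 394.5 -130.1   15.8]
-110 72 [392.8 -90.1  15.3]
-70 31 [408.  -58.3  15.8]
```

step_arm(
  increments=[
    [0, 0, 0.04, 0, 0, 0],
    [0, 0, 0.04, 0, 0, 0],
  ],
)

```text
time_s: 14.95
ee_pos: [396.5, -220.3, 134.8]
orientation: [-0.002, 0.706, 0.708, -0.001]
force: [-5.5, 2.8, 22.7]
grip_width: 19.9
```

```bash
python3 go.py 391 -214 135 1.5796
```

```text
t 14.95 pos [ 396.5 -220.3  134.8] yaw 1.5727 w 19.9 F [-5.5  2.8 22.7]
shift mm in tool [ 6.3 -5.5 -0.2] in goal-frame units [ 0.21 -0.18 -0.01] turn units [-0.04 -0.02 -0.07]
```

The stick is on the bench at 22 N of contact. I'll ease off a little and open the jaws.

step_arm(
  increments=[
    [0, 0, -0.02, 0, 0, 0],
    [0, 0, 0, 0, 0, 0],
    [0, 0, 0, 0, 0, 0],
    [0, 0, 0, 0, 0, 0],
    [0, 0, 0, 0, 0, 0],
    [0, 0, 0, 0, 0, 0],
    [0, 0, 0, 0, 0, 0],
    [0, 0, 0, 0, 0, 0],
  ],
  jaw=0,
)

```text
time_s: 15.75
ee_pos: [398.0, -221.3, 136.6]
orientation: [-0.0, 0.706, 0.708, -0.0]
force: [1.1, -0.7, -0.1]
grip_width: 80.6
```

```bash
python3 go.py 391 -214 135 1.5796
```

```text
t 15.75 pos [ 398.  -221.3  136.6] yaw 1.5727 w 80.6 F [ 1.1 -0.7 -0.1]
shift mm in tool [ 7.4 -7.   1.6] in goal-frame units [ 0.25 -0.23  0.05] turn units [-0.01  0.   -0.07]
```

step_arm(
  increments=[
    [0, 0, -0.3, 0, 0, 0],
    [0, 0, -0.6, 0, 0, 0],
    [0, 0, -0.8, 0, 0, 0],
    [0, 0, -0.8, 0, 0, 0],
    [0, 0, -0.8, 0, 0, 0],
    [0, 0, -0.6, 0, 0, 0],
    [0, 0, 0, 0, 0, 0],
    [0, 0, 0, 0, 0, 0],
  ],
)

```text
time_s: 16.55
ee_pos: [397.3, -220.7, 260.8]
orientation: [-0.001, 0.706, 0.708, -0.0]
force: [-0.5, 0.6, -1.7]
grip_width: 87.5
```

```bash
python3 go.py 391 -214 235 1.5796; python3 tin2.py
python3 - <<'E'
from h import *
c=cap("side"); P=cloud(c); m=masks(P,c["image"])
q=P[m["yel"]&(m["z"]<40)&(m["x"]>340)&(m["x"]<440)&(m["y"]<10)&(m["y"]>-300)]
for a in(-200,-150,-110,-70): s=q[(q[:,1]>a)&(q[:,1]<a+40)]; print(a,len(s),np.median(s,0).round(1) if len(s) else 0)
save("pics/end.png",c["image"],1.5)
E
```

```text
t 16.55 pos [ 397.3 -220.7  260.8] yaw 1.5726 w 87.5 F [-0.5  0.6 -1.7]
shift mm in tool [ 6.7 -6.2 25.8] in goal-frame units [ 0.23 -0.21  0.86] turn units [-0.01 -0.   -0.07]
top (array([  2.2, 190.8]), array([ 78.6, 118.4]), 1.5735) 444 x [-36.7  40.8] y [132.1 248.9]
side (array([  3.3, 192.2]), array([120.8,  76.8]), 1.5681) 378 x [-34.5  41.3] y [134.4 251.2]
-200 58 [ 395.  -178.3   15.2]
-150 68 [ 394.9 -131.9   14.7]
-110 74 [394.4 -90.7  14.7]
-70 32 [407.8 -59.3  14.8]
```

View pics/end.png

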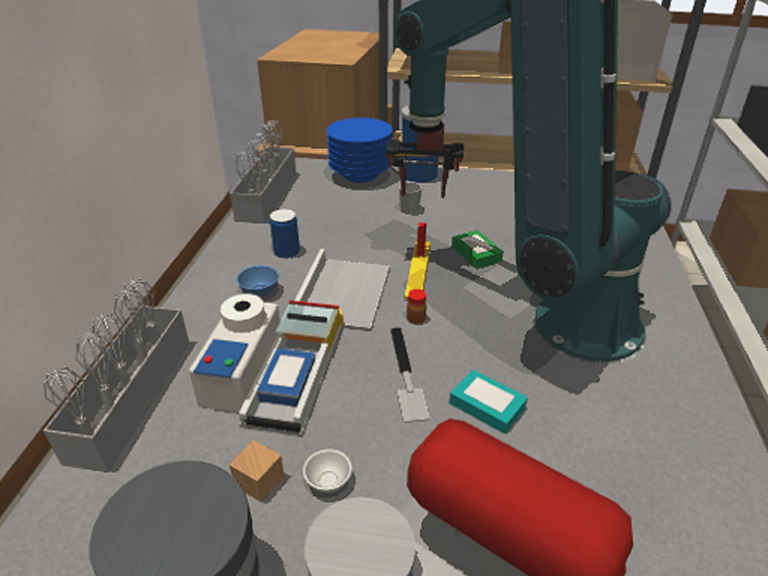

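The final side view shows the tin on the outfeed at (287,375), the flap shut at (305,338), and the stick flat on the bench at (418,270). The jar, turner and other bystanders haven't moved, and the gripper is clear, so I'm handing in.

```bash
python3 -c "
from h import *
print(arm.job_done(), readout.read_state()['time_s'])"
```

```text
the job is handed in; nothing more can be done
the job is handed in; nothing more can be done
```

The job is done and handed in at about 17 s of the 61 s allowed; no verdict was reported. I gripped the stick by its red handle and pushed the blue tin flat to the far fence with the bar's long edge. I then fed it nose-first through the guard, drew the stick out and laid it back near where it had been.

**Last checks:**
- **Tin:** its centre is about 191 mm beyond the mouth and 2–3 mm towards the far side, within 0.01 rad of square. The top and side cameras agree to about 2 mm.
- **Flap:** it hangs shut. I judged this by eye and did not measure its angle.
- **Stick:** it lies flat on the bench, off the machine, with the bar top at 15 mm in every section measured (14 mm nominal, so within calibration).
- **Bystanders:** they look unmoved in the final picture; I did not measure them again.
- **Gripper:** it is open and well above the stick, with no contact.

**Disagreements:** the arm's position read about 3 mm further across than the camera-derived fence position when the tin touched it, and I allowed for that when feeding. Setting the stick down peaked at 22 N, and I eased off before opening the jaws.

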